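Show the check weight's underside to the inspection camera

ROBOT

A 6-joint arm with a two-finger parallel gripper is mounted at the origin on the work surface. World frame = base frame: x ahead of the robot, y to its left, z up, the work surface at z = 0. Lengths are in m, angles in degrees, forces in N, time in s.
With the tool pointing down it reaches from about 0.35 to 0.95 m from the base axis. Payload 17.4 kg.
Tool frame: the origin (TCP) lies midway between the tips of the shut fingers; the grasp point (between the pads) lies 19 mm behind it (bot.pinch_z is the distance from the TCP to the grasp point, in m); z points along the fingers, y is the line along which they close (so a half turn about z gives the same grasp; the last joint's range is limited). The gripper opens to 93 mm and grips with 3 to 60 N. Pads are 15 mm wide; open, the fingers measure 128 mm over their backs; the gripper's body (75 mm by 188 mm) begins 65 mm behind the grasp point.
Start: joints at [68.022, 6.646, 82.598, -0, 90.757, -2.166], TCP at [0.229, 0.635, 0.219] pointing down, gripper open.
Joint ranges: [-162.19, 162.19], [-47.58, 125.68], [4.15, 143.07], [-65.23, 245.23], [0.69, 171.88], [-170.13, 170.13]. Speed limits (degrees/s): [108.29, 108.29, 127.2, 180, 180, 180].

INTERFACE

Orientations are given as [roll, pitch, yaw] about the fixed x, y, z axes, in that order (R = Rz(yaw) Ry(pitch) Rx(roll)).
In Python, from rig import bot gives the robot as it stands. The module is installed in compiled form; this text tells all that it offers.
- The arm moves only by the shell command python3 -m jog 'ROWS' [OPENING] [FORCE]. ROWS is JSON, a list of rows, each a list of 4 numbers: the shift along the tool's x, y, z in cm, then the turn about the tool's z in rad. A call has 1 to 12 rows; each row shifts and turns the commanded pose from where the row before left it, along the tool's axes as they then stand; what a row does not reach is not made up. A row lasts 1/8 s, in which the tool goes at most 62.5 mm and 10.7 degrees, less where a joint would pass 70% of its speed; a pose out of reach is approached as far as the arm can. A call is refused whole if a number of a shift passes 6.25 or a number of a turn 0.188, either way. A call with a gripper value outside its range is refused whole. OPENING is the finger opening in cm, from 0 to 9.3, set as the call begins (- or left out, the last holds). The fingers move at their own pace and stop on an object; FORCE is the grip in N (left out, the last holds). Time passes only in rows, so rows that do not move let the fingers close. It gives the time, the measured TCP pose, the force, the opening and the grip force at its end, in the units of the state.
- bot.get_obs(): the state, without advancing time (a new reading comes with each control period).
- bot.capture(name): name is "scene" or "top" or "wrist"; returns (picture, depth): 384x512x3 uint8, red, green, blue; 384x512 float32, m along the optical axis (not along the pixel's ray), 0 where there is no reading.
- bot.get_calibration(name): a dict with "fx", "fy", "cx", "cy" (pixels), "R" (3x3) and "t" (3): a world point X has camera coordinates R X + t; the wrist camera has in their place "hand_eye" (4x4, takes a point from camera to tool coordinates, whose origin is the TCP and whose axes are the flange's). Camera axes: x right, y down, z forward; pixel columns grow to the right and rows downward; lengths in m; the calibration is good to about 2 mm. A picture is of the moment at which its call begins: read the wrist's pose just before it. get_calibration takes no time and is no camera call.
- bot.hand_in(): hands the job in; it is judged then, once.
The state is a dict: "t": time; "joints": joint angles; "qvel": joint speeds; "tau": joint torques, N m; "eef_pos": TCP position; "tool_rot": TCP orientation; "force": force on the tool from outside, world axes, zero at the start; "wrist_torque": the same for the moment, N m; "finger_gap": finger opening in m; "grasp_force": force on a finger pad.
Only numpy, scipy, OpenCV 4.12 (cv2) and the standard library are available. Lean on these libraries where they do the work, as an engineer would, in place of code of your own. Each camera call takes 0.05 s, during which the arm holds its last target. There are 200 camera calls.

TASK

First turn the focus ring of the inspection camera's lens until its tab lines up with the broad white index line. Then lift the 500 g check weight, the larger of the two standing on the balance pan, and hold it in front of the lens with its underside squarely facing the lens, centred, 100 mm from the lens's front; finish there, still holding it motionless in the air with the ring left at the index. Do not lean on the balance, let the weight touch the camera, drop it or tip it over, and leave the other weights and everything else on the table where they are.

Things in the scene. Friction and masses are not known exactly. Their poses are not given: they have to be found in the camera images.
- balance: Fixed cream precision balance, round steel pan, on a marble slab; it and the camera may swap left and right. Origin on the table under the pan's centre; x to its rear, z up. Pan flat, 156 mm across, top 90 mm above the table. Housing 200 wide, from 168 in front of the pan's centre to 100 behind, 75 high; slab 350 x 270 x 20 reaching 235 in front.
- weight_500: The 500 g check weight: polished steel, upright on the pan. Plain cylinder 38 mm across from its underside up to 46 mm, neck 18 mm across, lifting knob 27 mm across from 57 mm to its top at 66 mm. Either the cylinder or the knob can be gripped. Origin at the centre of its underside, z up along its axis.
- weight_200: The 200 g weight beside it on the pan: same shape but smaller, 28 mm across (cylinder up to 34 mm), 52 mm tall; centres about 65 to 90 mm apart, in any arrangement. Leave it. Origin at the centre of its underside.
- stand: Fixed stand of the inspection camera: dark steel foot 120 x 120 x 12 mm (centre 20 mm behind the origin), yoke with grey camera body 44 x 44 x 58 mm and black lens. Origin on the table under the focus ring; at yaw 0 its front faces the robot (-x). The lens looks up and to the front, its axis leaning 30 degrees from vertical toward -x of this frame.
- lens_front (a point): Centre of the lens's front face, about 142 mm above the table. Its z axis is the optical axis, pointing out of the lens; its x axis, square to that, points up and to the rear, to the side where the index line is; y as in the stand's frame.
- ring_center (a point): Centre of the focus ring, on the optical axis 23 mm behind lens_front; same axes (does not turn). Ring knurled, 40 mm across, 22 mm long (11 each way). Ahead of it a fixed barrel 37 mm across ends at lens_front; behind it a fixed collar 41 mm across with the white scale ends 19 mm from here, then a 31 mm barrel; the camera body's face is 31 mm behind here. Free room beside the ring.
- focus_ring (a joint): Ring angle about the optical axis (rad), limits -0.5 to 1.7; 0 = index: tab in line with the broad white line on the +x side of lens_front. Positive is anticlockwise looking into the lens from in front; the tab points along (cos q, sin q, 0) in the lens_front frame. Starts at 0.6 to 1.4, stays where left, takes 0.05 N m. The finer ticks are only a scale.
- ring_tab (a point): Outer end of the focus ring's tab, a black stub with a white line, 29 mm from the optical axis, 6 mm wide and 10 mm long along the axis; turns with the ring.
- weight_case: Bystander: fixed wooden weight block 75 x 170 x 32 mm at the back with four sockets, two of them empty. Origin at the centre of its underside.
- weight_100: Bystander: 100 g weight in the block, 23 mm across. Origin at its underside.
- weight_50: Bystander: 50 g weight in the block, 18 mm across. Origin at its underside.
- lens_cap: Bystander: black lens cap 42 mm across, 9 mm high, lying in front of the camera foot. Origin at its underside.
- sample_jar: Bystander: ochre sample jar with white cap, 48 mm across, 62 mm high, behind the camera. Origin at its underside.
- forceps: Bystander: steel forceps about 135 mm long, lying across the front of the marble slab. Origin under its middle.
- spirit_lamp: Bystander: round aluminium spirit lamp, unlit, 76 mm across, 86 mm high. Origin at its underside.
- dish: Bystander: white ceramic dish 90 mm across, 16 mm high. Origin at its underside.
- reagent_bottle: Bystander: amber bottle 62 mm across, 130 mm high. Origin at its underside.
Not all that is in view belongs to the job. Leave any pink or red look-alike of the weight_500 alone.

How it is judged (in metres and radians):
On the way, in this order (a step that is already met when the one before it is completed fails the run):
1. the focus ring's tab stands at the index line, the weight still on the pan (value of joint focus_ring between -0.15 and 0.15 rad and distance of weight_500 from where it was at the start of the episode below 0.02 m), for 0.3 s.
2. the 500 g weight is lifted clear of the pan in the fingers (z of weight_500 in the frame of balance above 0.11 m and contact force between weight_500 and the fingers above 1 N and contact force between weight_500 and balance below 0.1 N), for 0.2 s.
At the end, for the whole second after the job is handed in: Fingers hold the 500 g weight still in the air, touching nothing else: underside 100+-10 mm before the lens, within 10 mm of its axis each way, square within 8 degrees; ring within 0.15 rad of the index; other weights moved under 20 mm, the rest under 30 mm (z of weight_500 in the frame of lens_front between 0.09 and 0.11 m and x of weight_500 in the frame of lens_front between -0.01 and 0.01 m and y of weight_500 in the frame of lens_front between -0.01 and 0.01 m and angle between the z axis of weight_500 and the z axis of lens_front, either way round below 0.14 rad and angle between weight_500's own z axis and vertical below 1 rad and contact force between weight_500 and the fingers above 1 N and contact force between weight_500 and stand below 0.1 N and contact force between weight_500 and balance below 0.1 N and linear speed of weight_500 below 0.02 m/s and angular speed of weight_500 below 0.15 rad/s and value of joint focus_ring between -0.15 and 0.15 rad and distance of each of weight_200, weight_100, weight_50 from where it was at the start of the episode below 0.02 m and distance of each of lens_cap, sample_jar, forceps, spirit_lamp, dish, reagent_bottle from where it was at the start of the episode below 0.03 m); the arm keeps its last pose, push and grip.
It fails at once if the 200 g weight is shoved or knocked over (distance of weight_200 from where it was at the start of the episode above 0.02 m or angle between weight_200's own z axis and vertical above 0.4 rad).
It fails at once if the 500 g weight is dropped or knocked over (angle between weight_500's own z axis and vertical above 1.2 rad).
It fails at once if the 500 g weight strikes the camera (contact force between weight_500 and stand above 1 N).
It fails at once if the robot or the weight leans on the balance (contact force between any of the arm, the fingers and balance above 10 N or contact force between weight_500 and balance above 50 N).
It fails at once if a bystander is pushed away (distance of any of weight_100, weight_50 from where it was at the start of the episode above 0.02 m or distance of any of lens_cap, sample_jar, forceps, spirit_lamp, dish, reagent_bottle from where it was at the start of the episode above 0.03 m).
It also fails if it takes over 54 s, if anything falls off the work surface, if the arm or the gripper's body presses on something with over 40 N, if the wrist force passes 120 N, or if a joint passes its speed limit or range.

## Working session

There is one attempt and no reset: what is moved stays moved. The work goes in short steps, Python scripts to look and compute and a shell command to move; the robot and the scene stay as the last step left them, time stands still between calls to the robot, and variables do not carry over. Pictures are saved under pics/ and viewed, at most 10 in all, crops included, and the job is handed in when it is done.

```bash
mkdir -p pics
python3 - <<'E'
from rig import bot
import cv2,numpy as np
o=bot.get_obs();print({k:np.round(v,3).tolist() for k,v in o.items()}, bot.pinch_z)
for n in("scene","top"):
    p,d=bot.capture(n);np.savez(f"pics/{n}0.npz",p=p,d=d)
    cv2.imwrite(f"pics/{n}0.png",cv2.resize(p[:,:,::-1],(800,600)))
    print(n,{k:np.round(v,4).tolist() for k,v in bot.get_calibration(n).items()})
print(bot.get_calibration("wrist"))
E
```

```text
{'t': 0.0, 'joints': [68.023, 6.672, 82.634, -0.001, 90.755, -2.166], 'qvel': [0.115, 0.065, 0.052, -0.027, -0.146, 0.0], 'tau': [-0.006, -72.129, -62.258, 0.078, 0.024, -0.0], 'eef_pos': [0.229, 0.635, 0.218], 'tool_rot': [-179.938, -0.002, 160.189], 'force': [-0.151, -0.092, 0.491], 'wrist_torque': [0.017, -0.052, -0.014], 'grasp_force': 0.0, 'finger_gap': 0.093} 0.0188
scene {'fx': 388.0184, 'fy': 388.0184, 'cx': 258.6622, 'cy': 188.3694, 'R': [[-0.3104, 0.9505, 0.0117], [0.6401, 0.2181, -0.7367], [-0.7028, -0.2212, -0.6762]], 't': [0.1695, -0.2756, 1.7305]}
top {'fx': 409.1543, 'fy': 409.1543, 'cx': 254.0797, 'cy': 192.1111, 'R': [[-0.0156, -0.9999, -0.0021], [-0.9845, 0.0157, -0.1747], [0.1748, -0.0006, -0.9846]], 't': [0.0316, 0.5584, 1.543]}
{'fx': 291.28862485889, 'fy': 291.28862485889, 'cx': 261.31185431141995, 'cy': 190.19941179349902, 'hand_eye': array([[ 6.61768387e-04, -9.55242308e-01, -2.95823757e-01,
         8.32852636e-02],
       [ 9.99999741e-01,  7.15598340e-04, -7.36979151e-05,
        -3.47741979e-04],
       [ 2.82090356e-04, -2.95823632e-01,  9.55242534e-01,
        -1.64822410e-01],
       [ 0.00000000e+00,  0.00000000e+00,  0.00000000e+00,
         1.00000000e+00]])}
```

View pics/scene0.png

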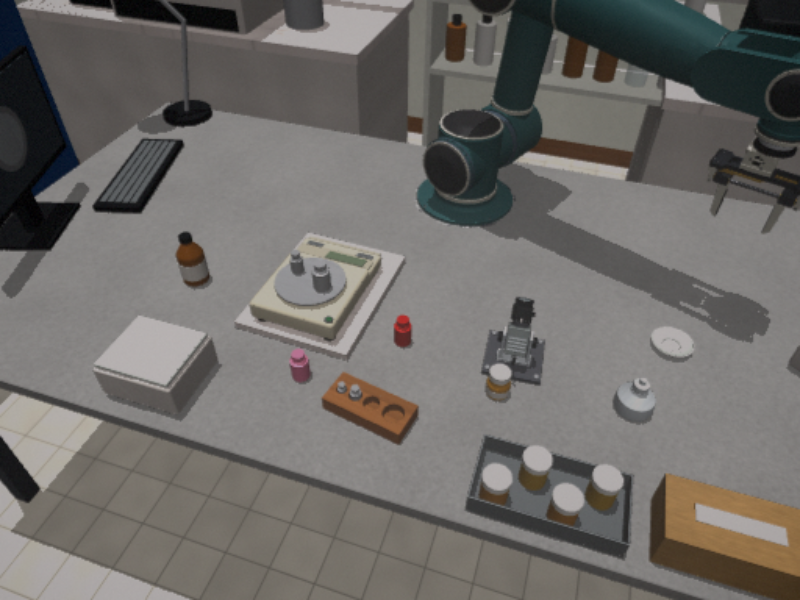

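View pics/top0.png

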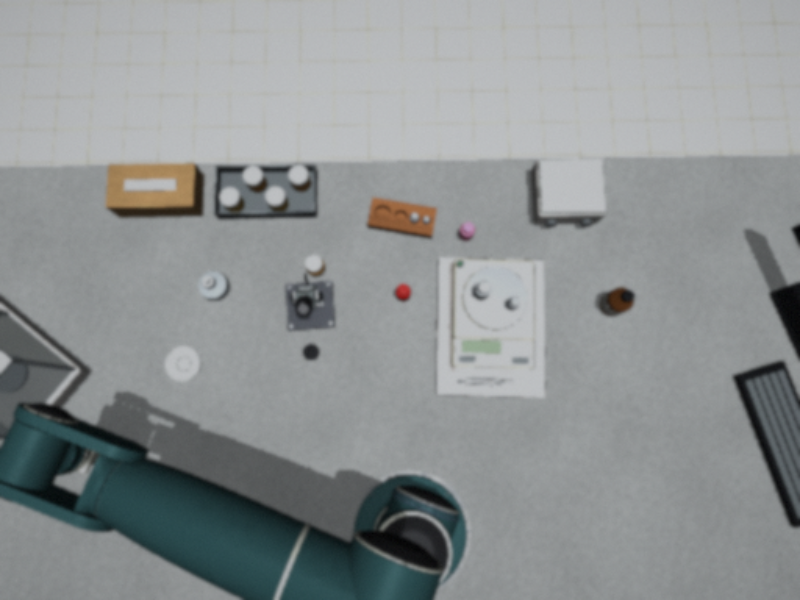

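The scene view shows the balance at (320,285) with two weights, larger at (320,275) and smaller at (296,262), the camera stand at (517,335), and red/pink look-alikes at (402,331) and (300,366). The top view shows the stand at (310,303) and the weights at (481,290) and (512,302). I measure these next.

```bash
cat > h.py <<'E'
import numpy as np,cv2
from rig import bot
from scipy.spatial.transform import Rotation as Ro
def tool(o=None):
    o=o or bot.get_obs();T=np.eye(4);T[:3,:3]=Ro.from_euler('xyz',o['tool_rot'],degrees=True).as_matrix();T[:3,3]=o['eef_pos'];return T
def cam(n,T=None):
    c=bot.get_calibration(n);K=(c['fx'],c['fy'],c['cx'],c['cy'])
    if n=='wrist': return K,(tool() if T is None else T)@c['hand_eye']
    M=np.eye(4);M[:3,:3]=np.array(c['R']).T;M[:3,3]=-M[:3,:3]@np.array(c['t']).ravel();return K,M
def ray(C,u,v):
    (fx,fy,cx,cy),M=C;d=M[:3,:3]@np.array([(u-cx)/fx,(v-cy)/fy,1]);return M[:3,3],d
def onz(C,u,v,z):
    o,d=ray(C,u,v);return o+d*(z-o[2])/d[2]
def cloud(C,d):
    (fx,fy,cx,cy),M=C;v,u=np.mgrid[:d.shape[0],:d.shape[1]]
    P=np.stack([(u-cx)/fx*d,(v-cy)/fy*d,d],-1);return P@M[:3,:3].T+M[:3,3]
def proj(C,X):
    (fx,fy,cx,cy),M=C;p=M[:3,:3].T@(np.asarray(X)-M[:3,3]);return np.array([fx*p[0]/p[2]+cx,fy*p[1]/p[2]+cy])
E
python3 - <<'E'
from h import *
C=cam('top')
z=np.load('pics/top0.npz');p=z['p'];P=cloud(C,z['d']);print(C[1][:3,3])
s=512/800
for n,u,v,h in(('stand',310,305,.012),('w500',481,290,.156),('w200',512,302,.142),('pan',497,298,.09),('cap',311,352,.009),('jar',315,265,.062),('red',402,292,.06),('fork',480,381,.02)):
    i,j=int(v*s),int(u*s);print(n,onz(C,u*s,v*s,h).round(3),P[i,j].round(3))
# pan and weight tops from depth, slab edges
for h0,h1 in((.142,.17),(.085,.095),(.01,.03)):
    for nm,xr,yr in(('bal',(.3,.8),(-.45,-.03)),('stand',(.35,.7),(.12,.32))):
        m=(P[...,2]>h0)&(P[...,2]<h1)&(P[...,0]>xr[0])&(P[...,0]<xr[1])&(P[...,1]>yr[0])&(P[...,1]<yr[1])
        Q=P[m]
        if len(Q)>5:
            r=cv2.minAreaRect(Q[:,:2].astype(np.float32)*1000);print(nm,h0,len(Q),Q.mean(0).round(3),np.round(r[0],1),np.round(r[1],1),round(r[2],1))
E
```

```text
[0.28061601 0.0238405  1.61686666]
stand [0.557 0.245 0.012] [0.534 0.228 0.145]
w500 [ 0.561 -0.173  0.156] [ 0.563 -0.17   0.154]
w200 [ 0.534 -0.246  0.142] [ 0.535 -0.244  0.143]
pan [ 0.553 -0.22   0.09 ] [ 0.556 -0.219  0.091]
cap [0.437 0.241 0.009] [0.439 0.243 0.002]
jar [0.649 0.226 0.062] [0.652 0.228 0.061]
red [0.577 0.01  0.06 ] [0.58  0.011 0.067]
fork [ 0.357 -0.18   0.02 ] [ 0.36  -0.179  0.023]
bal 0.142 50 [ 0.563 -0.188  0.154] [ 555.  -217.1] [100.4  26.6] 70.7
stand 0.142 39 [0.532 0.243 0.147] [531.5 244.3] [22.  33.5] 14.5
bal 0.085 1175 [ 0.594 -0.247  0.09 ] [ 658.3 -284. ] [154.  403.7] 56.5
stand 0.085 40 [0.569 0.237 0.089] [567.9 240.4] [67.3 41.2] 63.2
bal 0.01 2401 [ 0.462 -0.2    0.02 ] [ 552.5 -239.7] [495.2 414.9] 0.0
stand 0.01 460 [0.547 0.238 0.014] [529.5 224.3] [335.6 185.9] 2.5
```

```bash
python3 -m jog '[[0,0,-2,-0.173],[0,0,-2,-0.173],[-3.2,-4.3,-0.3,0],[-3.2,-4.3,-0.3,0],[-3.2,-4.3,-0.3,0],[-3.2,-4.3,-0.3,0],[-3.2,-4.3,-0.3,0],[-3.2,-4.3,-0.3,0],[-3.2,-4.3,-0.3,0],[-3.2,-4.3,-0.3,0],[-3.2,-4.3,-0.3,0],[0,0,0,0]]'
python3 - <<'E'
from h import *
T=tool();p,d=bot.capture('wrist');np.savez('pics/w1.npz',p=p,d=d,T=T);print(T.round(3),bot.get_obs()['joints'])
C=cam('wrist',T);u,v=proj(C,[.537,.245,.122]);print(u,v)
cv2.imwrite('pics/w1.png',cv2.resize(p[:,:,::-1],(800,600)))
E
```

```text
t: 1.6
eef_pos: [0.5184, 0.2456, 0.2853]
tool_rot: [-180.0, -0.0, 179.8]
force: [0.7, 0.9, -0.5]
finger_gap: 0.0928
grasp_force: 0.0
[[-1.     0.004 -0.     0.518]
 [ 0.004  1.    -0.001  0.246]
 [ 0.    -0.001 -1.     0.285]
 [ 0.     0.     0.     1.   ]] [ 2.29592838e+01 -6.56704540e+00  8.97000197e+01  4.78277186e-03
  9.69070301e+01 -6.69044827e+01]
261.1249014099667 190.5640803488465
```

View pics/w1.png

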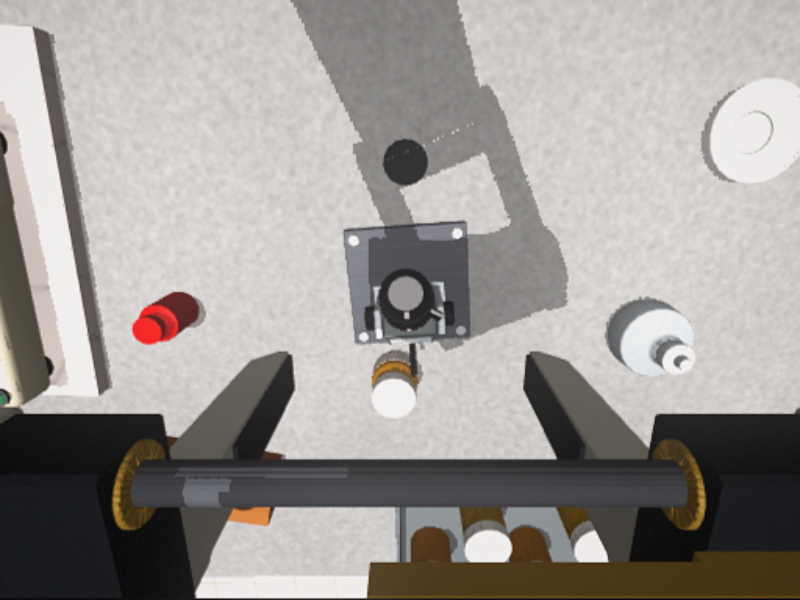

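The wrist view shows the stand with foot screws near (353,241), (457,233), (461,331), (364,338), the lens front disc at (406,293) and the tab at (437,313). The cap is at (405,162), the red look-alike at (160,320).

Run:
```python
from h import *
z=np.load('pics/w1.npz');p,d,T=z['p'],z['d'],z['T'];C=cam('wrist',T)
s=512/800
c=p[135:225,205:315];cv2.imwrite('pics/w1c.png',cv2.resize(c[:,:,::-1],(770,600*630//600-30),interpolation=cv2.INTER_CUBIC))
hsv=cv2.cvtColor(p,cv2.COLOR_RGB2HSV);g=cv2.cvtColor(p,cv2.COLOR_RGB2GRAY)
S=[]
for u,v in((353,241),(457,233),(461,331),(364,338)):
    u0,v0=int(u*s),int(v*s);w=g[v0-5:v0+6,u0-5:u0+6].astype(float);w=np.clip(w-np.median(w)-25,0,None)
    yy,xx=np.mgrid[-5:6,-5:6];uu=u0+(w*xx).sum()/w.sum();vv=v0+(w*yy).sum()/w.sum()
    X=onz(C,uu,vv,.012);S.append(X);print(round(uu,1),round(vv,1),X.round(4))
S=np.array(S);print('foot',S.mean(0),'yaw',[np.degrees(np.arctan2(-(S[1]-S[0])[0],(S[1]-S[0])[1])),np.degrees(np.arctan2(-(S[2]-S[3])[0],(S[2]-S[3])[1])),np.degrees(np.arctan2((S[3]-S[0])[1],(S[3]-S[0])[0])),np.degrees(np.arctan2((S[2]-S[1])[1],(S[2]-S[1])[0]))])
# grey lens disc
u0,v0=int(406*s),int(293*s);m=(cv2.inRange(g,int(g[v0,u0])-25,int(g[v0,u0])+25));n,l,st,ce=cv2.connectedComponentsWithStats(m)
k=l[v0,u0];print(g[v0,u0],st[k],ce[k]);P=cloud(C,d);Q=P[(l==k)];print('disc',onz(C,*ce[k],.142),np.median(Q,0))
```

```text
225.7 153.7 [0.5125 0.1913 0.012 ]
292.2 149.0 [0.5056 0.2919 0.012 ]
294.6 211.2 [0.6061 0.2985 0.012 ]
232.3 216.7 [0.6154 0.1978 0.012 ]
foot [0.55991157 0.24485476 0.012     ] yaw [np.float64(3.9128931987792783), np.float64(5.289812680596075), np.float64(3.6388065337577613), np.float64(3.7790946474927485)]
152 [249 177  22  22 367] [259.20708447 187.63487738]
disc [0.52739513 0.24294269 0.142     ] [0.52761771 0.24271262 0.14144382]
```

View pics/w1c.png

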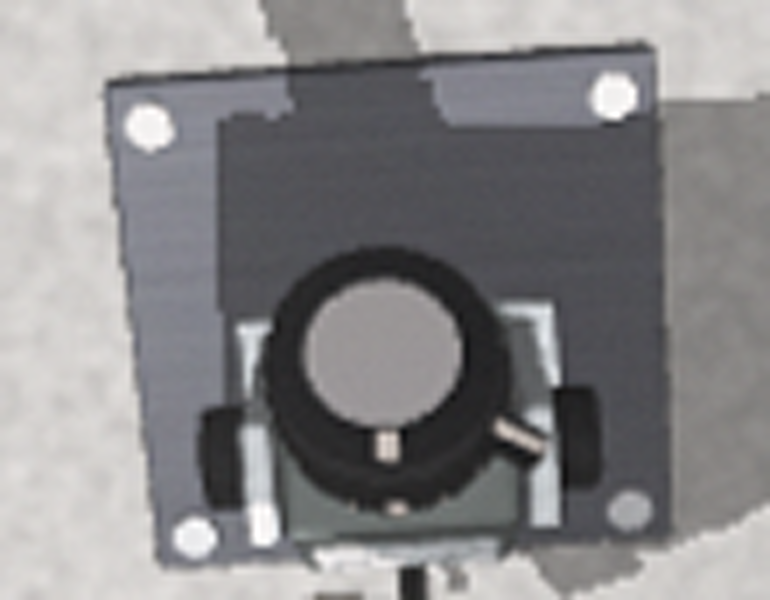

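The enlarged crop shows the tab's white line at (497–545, 420–447), the broad index line at (387,445)/(396,507), and the lens disc centred at (384,352). Stand yaw is about 4°.

```bash
cat >> h.py <<'E'
psi=np.radians(4.1);Rz=Ro.from_euler('z',psi).as_matrix()
RL=Rz@np.array([[.8660254,0,-.5],[0,1,0],[.5,0,.8660254]])
LF=np.array([.5280,.2428,.142]);RC=LF-.023*RL[:,2]
def lensxy(C,u,v,a=0.):
    o,d=ray(C,u,v);t=RL[:,2]@(RC+a*RL[:,2]-o)/(RL[:,2]@d);return RL.T@(o+t*d-RC)
E
python3 - <<'E'
from h import *
z=np.load('pics/w1.npz');C=cam('wrist',z['T']);print(RC,RL.round(3))
for u,v in((497,420),(520,434),(545,447),(387,445),(396,507)):
    for a in(0,.005): X=lensxy(C,205+u/7,135+v/6.667,a);print(u,v,a,(X*1e3).round(1),np.hypot(*X[:2]).round(4),np.arctan2(X[1],X[0]).round(3))
for q in(1.,.9,.8,0): print(q,(RC+RL@(.0245*np.array([np.cos(q),np.sin(q),0]))).round(4))
E
```

```text
[0.53947057 0.24362222 0.12208142] [[ 0.864 -0.071 -0.499]
 [ 0.062  0.997 -0.036]
 [ 0.5    0.     0.866]]
497 420 0 [ 7.9 18.4  0. ] 0.02 1.167
497 420 0.005 [ 8.8 18.3  5. ] 0.0203 1.12
520 434 0 [10.6 22.   0. ] 0.0245 1.121
520 434 0.005 [11.6 21.9  5. ] 0.0247 1.084
545 447 0 [13.2 26.   0. ] 0.0292 1.1
545 447 0.005 [14.1 25.8  5. ] 0.0294 1.069
387 445 0 [11.  -0.3  0. ] 0.011 -0.029
387 445 0.005 [11.9 -0.2  5. ] 0.0119 -0.014
396 507 0 [22.1  0.5  0. ] 0.0221 0.022
396 507 0.005 [22.9  0.6  5. ] 0.0229 0.027
1.0 [0.5494 0.265  0.1287]
0.9 [0.5513 0.2637 0.1297]
0.8 [0.553  0.2622 0.1306]
0 [0.5606 0.2451 0.1343]
```

Run:
```python
from h import *
z=np.load('pics/w1.npz');C=cam('wrist',z['T']);P=(cloud(C,z['d'])-[*RC[:2],0])@Rz
P=P.reshape(-1,3)*1e3
for X in range(-40,50,10):
    r=[]
    for Y in range(-50,70,10):
        m=(abs(P[:,0]-X-5)<5)&(abs(P[:,1]-Y-5)<5);r.append(int(P[m,2].max()) if m.any() else -1)
    print(X,r)
# target TCP stage1, tip h=+2.5mm ; stand coords
t=np.array([-4.2,47.4,2.5])/1e3;W=RC+Rz@t;print(W, W-z['T'][:3,3])
```

```text
-40 [393, 12, 12, 12, 12, 13, 12, 12, 399, 400, 400, 400]
-30 [386, 12, 12, 136, 136, 137, 136, 12, 13, 342, 384, 352]
-20 [377, 12, 13, 143, 143, 142, 143, 12, 12, 340, 374, 0]
-10 [12, 12, 13, 147, 149, 148, 148, 126, 12, 12, 365, 9]
0 [12, 12, 125, 148, 151, 150, 148, 133, 12, 12, 12, 0]
10 [12, 75, 94, 134, 140, 140, 134, 133, 86, 12, 12, 0]
20 [12, 80, 102, 119, 122, 127, 119, 100, 85, 12, 12, 0]
30 [13, 80, 103, 104, 104, 105, 105, 104, 81, 12, 12, 1]
40 [12, -1, 89, 90, 95, 91, 95, 89, 73, 12, 12, 0]
[0.53189234 0.29060062 0.12458142] [ 0.0135073   0.04504431 -0.16075154]
```

```bash
python3 -m jog '[[0,0,0,-0.172],[0,0,0,-0.172],[0,0,0,-0.172],[0,0,0,-0.172],[0,0,0,-0.172],[-4.3,1.9,0,0],[0,0,4,0],[0,0,4,0],[0,0,4,0],[0,0,0,0],[0,0,0,0]]' 0 20
python3 - <<'E'
from h import *
T=tool();t=Rz.T@(T[:3,3]-RC)*1e3;print(t.round(1), (t[0]-t[1])*.707+17.5,(t[0]+t[1])*.707-7.5)
e=RC+Rz@(np.array([-4.2,47.4,2.5])/1e3)-T[:3,3];print((T[:3,:3].T@e*100).round(2))
E
```

```text
t: 3.02
eef_pos: [0.5306, 0.2939, 0.1675]
tool_rot: [-180.0, 0.1, -130.7]
force: [-0.4, -0.2, 0.3]
finger_gap: 0.0001
grasp_force: 0.0
[-5.2 50.7 45.4] -22.07573666524572 24.67161026994475
[ 0.17 -0.31  4.29]
```

```bash
python3 -m jog '[[0.2,-0.3,0,0],[0,0,2.2,0],[0,0,2.1,0],[0,0,0,0],[0,-0.5,0,0],[0,-0.5,0,0],[0,-0.5,0,0],[0,0,0,0]]'
python3 - <<'E'
from h import *
T=tool();t=Rz.T@(T[:3,3]-RC)*1e3;print(t.round(1), (t[0]-t[1])*.707+17.5,(t[0]+t[1])*.707-7.5,bot.get_obs()['wrist_torque'])
E
```

```text
t: 4.03
eef_pos: [0.5433, 0.2797, 0.1231]
tool_rot: [-180.0, 0.0, -130.7]
force: [-0.0, 2.0, 0.7]
finger_gap: 0.0003
grasp_force: 0.5
[ 6.4 35.7  1. ] -3.242243265499013 22.28210097991069 [ 0.23258834  0.12581467 -0.05214738]
```

Contact force of about 2 N matches the ring's 0.05 N·m. I continue the slide, staying 1 mm further out.

```bash
python3 -m jog '[[-0.1,-0.4,0,0],[0,-0.4,0,0],[0,-0.4,0,0],[0,-0.4,0,0],[0,0,0,0]]'
python3 - <<'E'
from h import *
T=tool();t=Rz.T@(T[:3,3]-RC)*1e3;print(t.round(1), (t[0]-t[1])*.707+17.5,(t[0]+t[1])*.707-7.5)
p,d=bot.capture('wrist');C=cam('wrist',T);u,v=proj(C,RC);print(u,v)
cv2.imwrite('pics/w2.png',cv2.resize(p[110:330,120:400,::-1],(764,600)))
E
```

```text
t: 4.65
eef_pos: [0.556, 0.2698, 0.1224]
tool_rot: [-180.0, -0.0, -130.7]
force: [0.1, 0.8, -0.3]
finger_gap: 0.0004
grasp_force: 0.3
[18.3 25.   0.4] 12.823354570735606 23.10687785546468
252.8956186522522 192.63362968518132
```

View pics/w2.png

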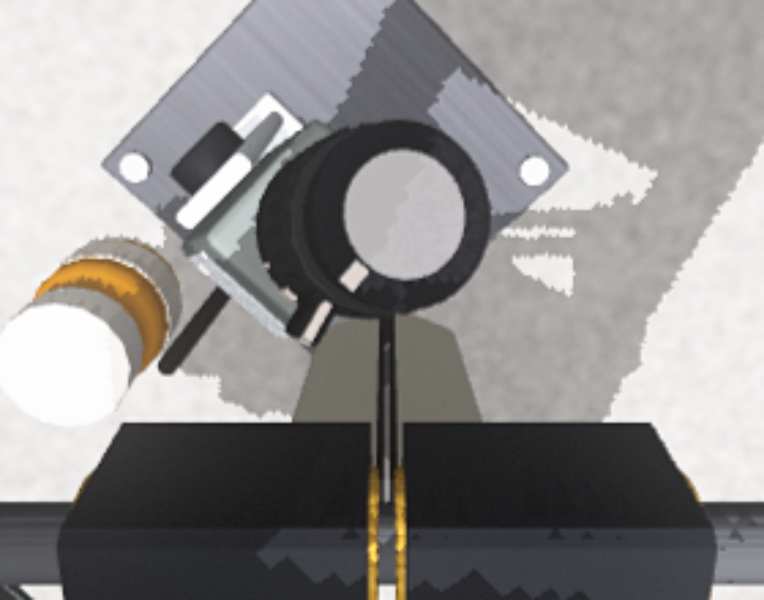

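The tab's white line (317,322) is now nearly collinear with the index line (355,275) pointing from the lens. I compute its angle.

Run:
```python
from h import *
C=cam('wrist')
for u,v in((328,307),(317,322),(306,340),(355,275)):
    for a in(0,.005): X=lensxy(C,120+u/2.729,110+v/2.727,a);print(u,v,a,(X*1e3).round(1),np.arctan2(X[1],X[0]).round(3))
```

```text
328 307 0 [18.3  5.8  0. ] 0.309
328 307 0.005 [19.2  4.6  5. ] 0.237
317 322 0 [22.2  6.1 -0. ] 0.267
317 322 0.005 [23.   4.9  5. ] 0.209
306 340 0 [26.6  6.8  0. ] 0.249
306 340 0.005 [27.2  5.5  5. ] 0.2
355 275 0 [ 9.2  5.9 -0. ] 0.57
355 275 0.005 [10.4  4.7  5. ] 0.425
```

```bash
python3 -m jog '[[0,0.3,0,0],[0,0,-4,0],[0,0,-1,0.157],[0,0,0,0.157],[0,0,0,0.157],[0,0,0,0.157],[0,0,0,0.157],[-1.1,-2.7,0,0],[0,0,0,0]]' 4.5 5
python3 - <<'E'
from h import *
T=tool();t=Rz.T@(T[:3,3]-RC)*1e3;print(t.round(1));e=RC+Rz@(np.array([27.5,0,8])/1e3)-T[:3,3];print((T[:3,:3].T@e*100).round(2))
E
```

```text
t: 5.82
eef_pos: [0.5667, 0.2451, 0.1726]
tool_rot: [-180.0, 0.0, -175.8]
force: [0.0, -0.1, -0.6]
finger_gap: 0.0448
grasp_force: 0.0
[27.3 -0.5 50.5]
[-0.02  0.05  4.25]
```

```bash
python3 -m jog '[[0,0,2.2,0],[0,0,2.0,0],[0,0,0,0]]' && python3 -m jog '[[0,0,0,0],[0,0,0,0],[0,0,0,0],[0,0,0,0],[0,0,0,0],[0,0,0,0]]' 0 6
python3 - <<'E'
from h import *
T=tool();t=Rz.T@(T[:3,3]-RC)*1e3;print(t.round(1))
E
```

```text
t: 6.2
eef_pos: [0.5651, 0.246, 0.1277]
tool_rot: [-179.9, -0.2, -175.7]
force: [-0.3, 0.1, 0.0]
finger_gap: 0.045
grasp_force: 0.0
t: 6.95
eef_pos: [0.5666, 0.2462, 0.1311]
tool_rot: [180.0, 0.1, -175.7]
force: [1.9, 1.9, 3.4]
finger_gap: 0.0061
grasp_force: 6.0
[27.3  0.6  9. ]
```

```bash
python3 -m jog '[[0,0,0,0],[0,0,0,0],[0,0,-4,0],[0,0,-6,0.073],[0,-5,-3.5,0],[0,-5,-3.5,0],[0,-5,0,0],[0,-5,0,0],[0,-5,0,0],[0,-5,0,0],[0,-5,0,0],[0,-5,0,0]]' 4.5; python3 -m jog '[[0,-2,0,0],[0,0,0,0]]' 6
python3 - <<'E'
from h import *
T=tool();p,d=bot.capture('wrist');np.savez('pics/w3.npz',p=p,d=d,T=T);C=cam('wrist',T)
cv2.imwrite('pics/w3.png',cv2.resize(p[:,:,::-1],(800,600)))
p,d=bot.capture('top');np.savez('pics/top3.npz',p=p,d=d)
print(proj(C,[.561,-.173,.156]),proj(C,[.534,-.246,.142]))
E
```

```text
t: 8.45
eef_pos: [0.5668, -0.1557, 0.3005]
tool_rot: [180.0, -0.0, -179.9]
force: [0.7, -0.4, -0.1]
finger_gap: 0.0447
grasp_force: 0.0
t: 8.7
eef_pos: [0.5672, -0.1747, 0.3003]
tool_rot: [180.0, -0.0, -180.0]
force: [-0.9, 0.1, 0.7]
finger_gap: 0.0584
grasp_force: 0.0
[262.9696576  174.13713139] [197.2442244  147.37755099]
```

View pics/w3.png

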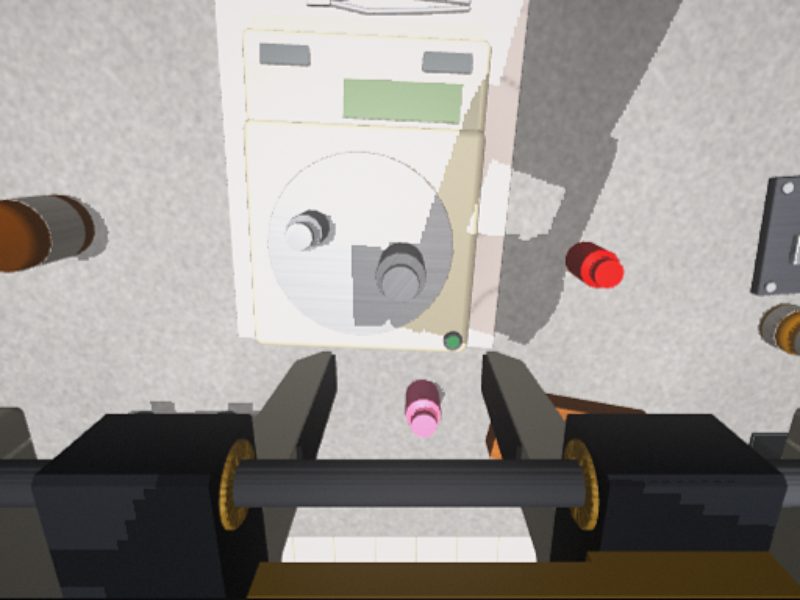

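Candidates are the larger steel weight on the pan at (401,275), the smaller one on the pan at (305,232), the red look-alike (597,265) and the pink one (423,412). Only the larger steel one on the pan fits weight_500. I confirm it in a crop and measure the knob tops.

Run:
```python
from h import *
z=np.load('pics/w3.npz');p,d,T=z['p'],z['d'],z['T'];C=cam('wrist',T)
P=cloud(C,d)
for n,x0,y0,h in(('w500',.561,-.173,.156),('w200',.534,-.246,.142)):
    r=np.hypot(P[...,0]-x0,P[...,1]-y0)<.03
    Q=P[r&(P[...,2]>h-.004)&(P[...,2]<h+.006)];(cx,cy),rad=cv2.minEnclosingCircle((Q[:,:2]*1000).astype(np.float32));print(n,len(Q),Q.mean(0).round(4),'knob circ',round(cx,1),round(cy,1),round(2*rad,1))
    hc=.09+(.046 if n=='w500' else .034)
    Q=P[r&(P[...,2]>hc-.004)&(P[...,2]<hc+.004)]
    (cx,cy),rad=cv2.minEnclosingCircle((Q[:,:2]*1000).astype(np.float32));print(' shoulder',len(Q),round(cx,1),round(cy,1),round(2*rad,1))
Q=P[(abs(P[...,2]-.09)<.002)&(np.hypot(P[...,0]-.553,P[...,1]+.22)<.1)];(cx,cy),rad=cv2.minEnclosingCircle((Q[:,:2]*1000).astype(np.float32));print('pan',cx,cy,2*rad)
cv2.imwrite('pics/w3c.png',cv2.resize(p[85:225,150:320,::-1],(728,600),interpolation=cv2.INTER_CUBIC))
```

```text
w500 441 [ 0.5697 -0.1809  0.1548] knob circ 570.1 -180.9 26.7
 shoulder 322 570.1 -180.8 37.7
w200 242 [ 0.5384 -0.2533  0.1408] knob circ 538.9 -253.4 19.9
 shoulder 195 538.8 -253.8 27.9
pan 557.4393920898438 -215.29592895507812 155.31405639648438
```

View pics/w3c.png

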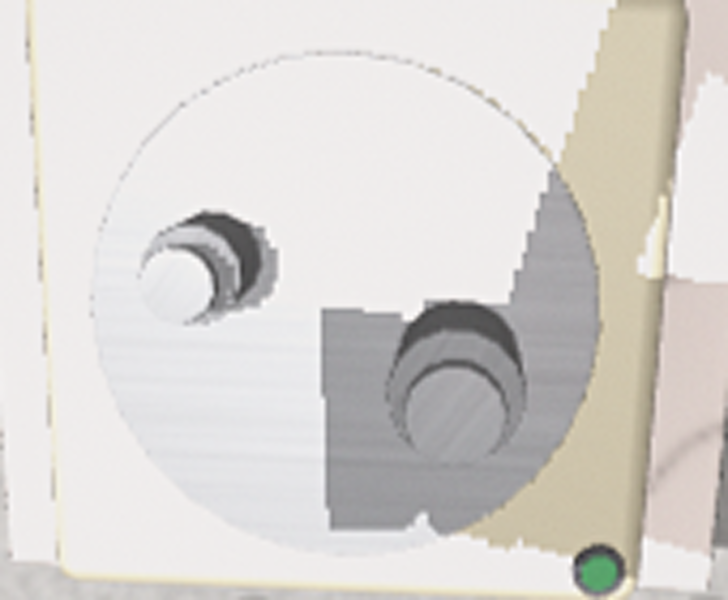

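The crop shows the larger polished steel weight (455,390) and the smaller one (180,280) on the pan. Measured knob and shoulder diameters, 26.7 and 37.7 mm, confirm weight_500 at (0.570, -0.181).

```bash
python3 -m jog '[[-0.3,-0.6,0,0],[0,0,5,0],[0,0,5,0],[0,0,5,0],[0,0,3,0],[0,0,0,0]]' 6; python3 -m jog '[[0,0,1.1,0],[0,0,1.0,0],[0,0,0,0]]'
```

```text
t: 9.55
eef_pos: [0.5696, -0.1791, 0.1186]
tool_rot: [179.9, -0.2, -179.8]
force: [0.7, -0.5, 0.2]
finger_gap: 0.0598
grasp_force: 0.0
t: 9.93
eef_pos: [0.5702, -0.1799, 0.0993]
tool_rot: [180.0, -0.0, -179.9]
force: [-0.4, -0.2, 1.1]
finger_gap: 0.0599
grasp_force: 0.0
```

```bash
python3 -m jog '[[0,-0.1,0,0],[0,0,0,0],[0,0,0,0],[0,0,0,0],[0,0,0,0],[0,0,0,0]]' 0 40; python3 -m jog '[[0,0,-1,0],[0,0,-2,0],[0,0,-5,0],[0,0,-5,0],[0,0,-5,0],[0,0,0,0]]'
```

```text
t: 10.68
eef_pos: [0.5704, -0.181, 0.1]
tool_rot: [-180.0, 0.0, -179.9]
force: [-0.8, 0.7, 5.8]
finger_gap: 0.0372
grasp_force: 40.0
t: 11.42
eef_pos: [0.5711, -0.1813, 0.2853]
tool_rot: [-179.9, 0.4, -179.9]
force: [0.2, -0.5, -5.0]
finger_gap: 0.0376
grasp_force: 40.0
```

Weight is lifted. Jogging only turns about tool z, so I test whether pushing past the reach limit makes the tool tilt, at the azimuth that tilts it toward the lens axis.

```bash
python3 -m jog '[[0,0,0,-0.072],[-3,3.9,0,0],[-3,3.9,0,0],[-3,3.9,0,0],[-3,3.9,0,0],[-3,3.9,0,0],[-3,3.9,0,0],[0,0,0,0]]';python3 -m jog '[[-3,0,0,0],[-3,0,0,0],[-3,0,0,0],[-3,0,0,0],[-3,0,0,0]]'; python3 -c "
from rig import bot;print(bot.get_obs()['joints'])"
```

```text
t: 12.42
eef_pos: [0.7331, 0.0686, 0.2772]
tool_rot: [180.0, -0.2, -175.6]
force: [-0.1, -1.1, -5.1]
finger_gap: 0.0376
grasp_force: 40.0
t: 13.05
eef_pos: [0.8825, 0.0761, 0.2788]
tool_rot: [-180.0, -0.1, -175.8]
force: [0.4, -0.1, -5.3]
finger_gap: 0.0375
grasp_force: 40.0
[ 3.27910437e+00  3.50317637e+01  4.13354276e+01 -1.02191839e-02
  1.03717700e+02 -9.09405518e+01]
```

```bash
for i in 1 2; do python3 -m jog '[[-3,0,0,0],[-3,0,0,0],[-3,0,0,0]]'; python3 -c "
from rig import bot;print(bot.get_obs()['joints'].round(2))"; done
```

```text
t: 13.42
eef_pos: [0.9679, 0.0823, 0.2792]
tool_rot: [-180.0, -0.1, -175.8]
force: [1.5, 1.4, -4.0]
finger_gap: 0.0375
grasp_force: 40.0
[ 3.3600e+00  5.3520e+01  1.3170e+01 -1.0000e-02  1.1339e+02 -9.0860e+01]
t: 13.8
eef_pos: [1.0043, 0.0847, 0.258]
tool_rot: [180.0, 2.6, -175.8]
force: [-0.2, -0.2, -4.6]
finger_gap: 0.0371
grasp_force: 40.0
[ 3.3500e+00  6.0240e+01  4.2000e+00  7.0000e-02  1.1295e+02 -9.0850e+01]
```

The tool does tilt, in the wanted direction (pitch +2.6°). I go on in steps and watch.

```bash
for i in 1 2; do python3 -m jog '[[-4,0,0,0],[-4,0,0,0],[-4,0,0,0],[-4,0,0,0]]'; python3 -c "
from rig import bot;print(bot.get_obs()['joints'].round(2))"; done
```

```text
t: 14.3
eef_pos: [1.048, 0.0875, 0.2236]
tool_rot: [179.9, 8.1, -175.8]
force: [0.2, -0.2, -5.0]
finger_gap: 0.0379
grasp_force: 40.0
[  3.32  62.36   4.2    0.22 105.35 -90.86]
t: 14.8
eef_pos: [1.0857, 0.0892, 0.2077]
tool_rot: [179.9, 13.8, -175.8]
force: [-0.3, -0.2, -5.3]
finger_gap: 0.0375
grasp_force: 40.0
[  3.26  63.58   4.2    0.37  98.38 -90.9 ]
```

```bash
python3 -m jog '[[-4,0,0,0],[-4,0,0,0],[-4,0,0,0],[-4,0,0,0],[-4,0,0,0],[-4,0,0,0],[-4,0,0,0],[-4,0,0,0]]'; python3 -c "
from rig import bot;print(bot.get_obs()['joints'].round(2))"
```

```text
t: 15.8
eef_pos: [1.1449, 0.0919, 0.2264]
tool_rot: [179.8, 25.6, -175.8]
force: [0.6, 0.3, -5.1]
finger_gap: 0.0372
grasp_force: 40.0
[  3.14  63.71   4.21   0.68  86.48 -90.99]
```

```bash
python3 -m jog '[[-4,0,0,0],[-4,0,0,0],[-4,0,0,0]]'
python3 - <<'E'
from h import *
o=bot.get_obs();T=tool(o);print(o['joints'].round(2));a=-T[:3,2];print(a,RL[:,2],np.degrees(np.arccos(a@RL[:,2])))
g=T[:3,3]-bot.pinch_z*T[:3,2]
# target: underside at LF+.1*zl; grasp point is .028 above underside along tool axis
G=LF+RL[:,2]*.1+a*.0285;Tt=G+bot.pinch_z*T[:3,2];print('target TCP',Tt);print('shift cm',(T[:3,:3].T@(Tt-T[:3,3])*100).round(2), 'world',Tt-T[:3,3])
E
```

```text
t: 16.18
eef_pos: [1.1612, 0.0925, 0.2484]
tool_rot: [179.7, 30.0, -175.8]
force: [0.4, -0.1, -5.0]
finger_gap: 0.0373
grasp_force: 40.0
[  3.09  63.07   4.2    0.8   82.76 -91.04]
[-0.49791863 -0.04079184  0.86626385] [-0.49872039 -0.03574872  0.8660254 ] 0.29293392145693753
target TCP [0.47329815 0.23882945 0.2370053 ]
shift cm [ 59.07  19.75 -32.67] world [-0.68786515  0.14633246 -0.01134983]
```

Tilt is 30.0°, within 0.3° of the optical axis. I travel back to a pre-pose 160 mm from the lens.

```bash
python3 -m jog '[[1,0.3,-0.6,0],[2,0.8,-1.3,0],[3.3,1.1,-2.2,0],[3.3,1.1,-2.2,0],[3.3,1.1,-2.2,0],[3.3,1.1,-2.2,0],[3.3,1.1,-2.2,0],[3.3,1.1,-2.2,0],[3.3,1.1,-2.2,0],[3.3,1.1,-2.2,0]]'
cat > rem.py <<'E'
from h import *
o=bot.get_obs();T=tool(o);a=-T[:3,2];print(o['joints'].round(1),'ang',np.degrees(np.arccos(a@RL[:,2])).round(2))
G=LF+RL[:,2]*.1+a*.0285;Tt=G+bot.pinch_z*T[:3,2];print('shift cm',(T[:3,:3].T@(Tt-T[:3,3])*100).round(2))
E
python3 rem.py
```

```text
t: 17.42
eef_pos: [0.8049, 0.1643, 0.2718]
tool_rot: [179.7, 30.0, -175.8]
force: [-0.3, -0.1, -3.9]
finger_gap: 0.0374
grasp_force: 40.0
[ 10.9   6.1  82.   -3.5  62.1 -82.5] ang 0.31
shift cm [ 29.92   9.9  -13.19]
```

```bash
python3 -m jog '[[3.3,1.1,-2.1,0],[3.3,1.1,-2.1,0],[3.3,1.1,-2.1,0],[3.3,1.1,-2.1,0],[3.3,1.1,-2.1,0],[3.3,1.1,-2.1,0],[3.3,1.1,-2.1,0],[3.3,1.1,-2.1,0],[2.5,0.8,-1.5,0],[0.9,0.3,-0.5,0],[0,0,0,0]]'; python3 rem.py
```

```text
t: 18.8
eef_pos: [0.4477, 0.2367, 0.2865]
tool_rot: [179.7, 30.0, -175.8]
force: [-0.0, -0.2, -6.0]
finger_gap: 0.0375
grasp_force: 40.0
[ 33.1 -33.5 113.5 -14.3  73.6 -60.4] ang 0.37
shift cm [ 0.25 -0.    5.57]
```

```bash
python3 -m jog '[[0.2,0,1.9,0],[0,0,1.9,0],[0,0,1.7,0],[0,0,0,0],[0,0,0,0]]'; python3 rem.py
python3 - <<'E'
from h import *
T=tool();p,d=bot.capture('wrist');C=cam('wrist',T);np.savez('pics/w5.npz',p=p,d=d,T=T)
P=(cloud(C,d)-T[:3,3])@T[:3,:3]
u,v=proj(C,T[:3,3]-T[:3,2]*.0563);print('knob px',u*800/512,v*800/512)
m=(d>0)&(np.hypot(P[...,0],P[...,1])<.02)&(P[...,2]>-.064)&(P[...,2]<-.048)
Q=P[m]*1e3;print(m.sum(),Q.mean(0).round(1),cv2.minEnclosingCircle(Q[:,:2].astype(np.float32)))
A=np.c_[Q[:,:2],np.ones(len(Q))];print('plane',np.linalg.lstsq(A,Q[:,2],rcond=None)[0])
cv2.imwrite('pics/w5.png',cv2.resize(p[:,:,::-1],(800,600)))
p,d=bot.capture('scene');np.savez('pics/s5.npz',p=p,d=d);u,v=proj(cam('scene'),LF);u,v=int(u),int(v);print(u,v)
cv2.imwrite('pics/s5.png',cv2.resize(p[v-70:v+50,u-80:u+80,::-1],(800,600),interpolation=cv2.INTER_CUBIC))
E
```

```text
t: 19.42
eef_pos: [0.4736, 0.2384, 0.2373]
tool_rot: [179.7, 29.9, -175.8]
force: [-0.4, -0.0, -4.9]
finger_gap: 0.0377
grasp_force: 40.0
[ 31.3 -30.1 115.9 -14.   67.6 -60.7] ang 0.31
shift cm [0.04 0.04 0.02]
knob px 408.3257441607518 466.23397324522085
1689 [  8.3   0.  -54.5] ((2.545100450515747, 0.09385159611701965), 19.324583053588867)
plane [ 1.93906137e-01  2.01895768e-05 -5.61079907e+01]
335 191
```

View pics/w5.png

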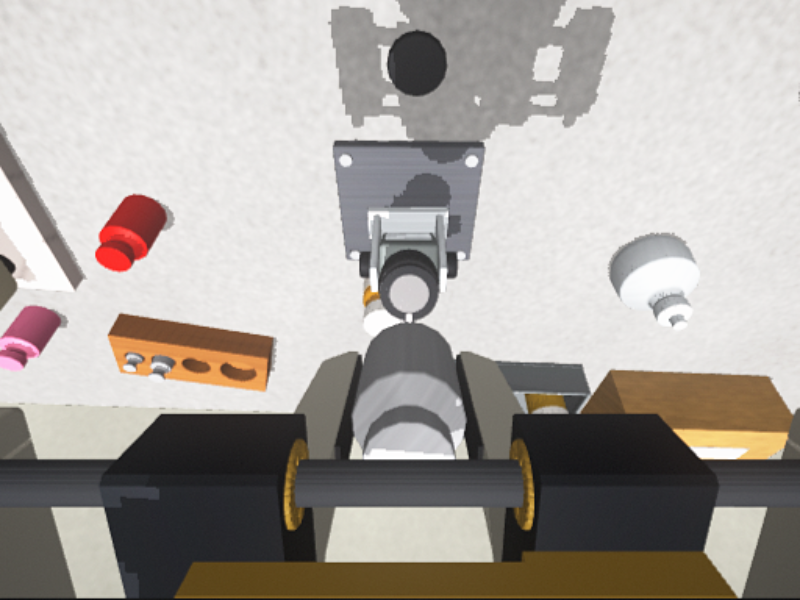

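View pics/s5.png

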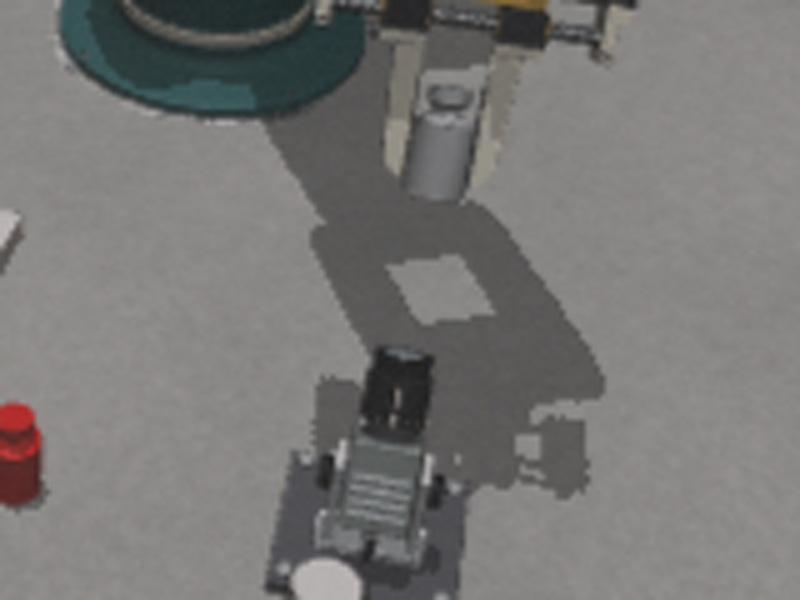

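The wrist view shows the weight's cylinder (410,390) between the pads, aimed at the lens (410,292) with the white index line at (409,317). The scene crop shows the tab line in line with the index at (398,400–430). I check the weight's tilt and depth in the grip.

Run:
```python
from h import *
z=np.load('pics/w5.npz');T=z['T'];C=cam('wrist',T);P=(cloud(C,z['d'])-T[:3,3])@T[:3,:3]*1e3
m=(abs(P[...,1])<3)&(P[...,0]>5)&(P[...,0]<40)&(P[...,2]>-70)&(P[...,2]<30);Q=P[m];Q=Q[np.argsort(Q[:,2])]
for a in range(-66,20,4):
    k=(Q[:,2]>=a)&(Q[:,2]<a+4)
    if k.any(): print(a,k.sum(),Q[k,0].mean().round(1),Q[k,0].min().round(1),Q[k,0].max().round(1))
k=(Q[:,2]>-30)&(Q[:,2]<5)&(Q[:,0]>14)&(Q[:,0]<24);print('slope deg',np.degrees(np.arctan(np.polyfit(Q[k,2],Q[k,0],1)[0])),'end z',Q[k,2].max())
n=(abs(P[...,1])<15)&(P[...,0]>14)&(P[...,0]<24)&(P[...,2]>-35)&(P[...,2]<25);print('z range side',np.percentile(P[n][:,2],[.5,1,99,99.5]))
```

```text
-58 283 10.0 5.1 14.5
-54 64 13.9 12.8 14.5
-50 47 13.7 13.1 14.4
-42 105 12.0 9.4 15.7
-38 172 16.5 9.5 19.7
-34 44 19.3 18.7 20.0
-30 38 19.3 18.9 19.8
-26 33 19.3 18.8 19.8
-22 37 19.2 18.8 19.9
-18 34 19.3 18.7 19.8
-14 23 19.3 18.8 19.9
-10 30 19.3 18.6 20.2
-6 22 19.3 18.9 19.8
-2 22 19.2 18.9 19.6
2 25 19.2 18.7 19.8
6 16 19.2 18.7 19.7
slope deg -0.07051273833447341 end z 4.975276461942731
z range side [-34.9318872  -34.82916841   8.21169666   8.76050166]
```

Weight is parallel to the tool (0.07°), with its underside about 9 mm beyond the TCP as assumed, so it sits at 100 mm and centred. I let it settle and hand in.

```bash
python3 -m jog '[[0,0,0,0],[0,0,0,0],[0,0,0,0],[0,0,0,0]]'; python3 rem.py; python3 -c "
from rig import bot;print(bot.hand_in())"
```

```text
t: 20.02
eef_pos: [0.4734, 0.2385, 0.2372]
tool_rot: [179.7, 29.9, -175.8]
force: [-0.5, -1.0, -5.5]
finger_gap: 0.0372
grasp_force: 40.0
[ 31.3 -30.2 116.  -14.   67.6 -60.7] ang 0.32
shift cm [0.01 0.03 0.01]
the job is handed in; nothing more can be done
None
```

I set the focus ring to the index line and handed in at about 20 s with the 500 g weight held still, centred and about 100 mm from the lens; by my measurements its axis is about 0.3° off the optical axis, but `hand_in` returned no verdict.

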